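Lock the centrifuge rotor lid with the T-key

ROBOT

A 6-joint arm with a two-finger parallel gripper is mounted at the origin on the work surface. World frame = base frame: x ahead of the robot, y to its left, z up, the work surface at z = 0. Lengths are in m, angles in rad, forces in N, time in s.
With the tool pointing down it reaches from about 0.275 to 0.975 m from the base axis. Payload 8.4 kg.
Tool frame: the origin (TCP) lies at the very end of the fingers, on their centre line; the grasp point (between the pads) lies 19 mm behind it; z points along the fingers, y is the line along which they close (so a half turn about z gives the same grasp; the last joint's range is limited). The gripper opens to 92 mm and grips with 3 to 60 N. Pads are 20 mm wide; open, the fingers measure 128 mm over their backs; the gripper's body (75 mm by 189 mm) begins 69 mm behind the grasp point.
Start: joints at [1.108, 0.353, 1.633, -0, 1.155, -0.002], TCP at [0.278, 0.56, 0.215] pointing down, gripper open.
Joint ranges: [-2.63, 2.63], [-0.92, 2.1], [0.06, 2.66], [-1.3, 4.44], [0, 2.69], [-3.02, 3.02]. Speed limits (rad/s): [2.22, 2.22, 2.79, 3.14, 3.14, 3.14].

INTERFACE

Orientations are given as [roll, pitch, yaw] about the fixed x, y, z axes, in that order (R = Rz(yaw) Ry(pitch) Rx(roll)).
In Python, from plant import robot, imaging, nets gives the robot as it stands.
- The arm moves only by the tool step_arm, never from a script. Its argument "commands" is a list of rows, each a list of 7 numbers: the shift along the tool's x, y, z in mm, then the turn, a rotation vector about the tool's x, y, z in rad, then the finger opening in mm, from 0 to 91.9. In form: [[tx, ty, tz, rx, ry, rz, claw], ...]. A call has 1 to 10 rows; each row is the pose to reach, as a shift and turn from the pose commanded when the call began, along the tool's axes at that moment; what a row does not reach only later rows make up. A row lasts 1/12 s, in which the tool goes at most 41.7 mm and 7.16 degrees, less where a joint would pass 70% of its speed; a pose out of reach is approached as far as the arm can. A call with a gripper value outside its range is refused whole. The fingers move at their own pace and stop on an object; the grip force is fixed at half the most. Time passes only in rows, so rows that repeat a pose let the fingers close. It gives the time, the measured TCP pose, the force, the opening and the grip force at its end, in the units of the state.
- robot.observe(): the state, without advancing time (a new reading comes with each control period).
- imaging.capture(name): name is "scene" or "top" or "wrist"; returns the picture (384x512x3 uint8, red, green, blue); there is no depth.
- imaging.get_calibration(name): a dict with "camera_matrix" (3x3 intrinsics, pixels), "R" (3x3) and "t" (3): a world point X has camera coordinates R X + t. Camera axes: x right, y down, z forward; pixel columns grow to the right and rows downward; lengths in m; the calibration is good to about 2 mm. The wrist camera is an equidistant fisheye: a pixel r from the principal point sees the ray r / f radians off the axis. A picture is of the moment at which its call begins: read the wrist's pose just before it. get_calibration takes no time and is no camera call; for the wrist camera it gives the pose at the moment of the call.
- robot.close_job(): hands the job in; it is judged then, once.
Trained networks look in the newest picture that a camera, given by its name, has taken for a name from the list of things; names that differ only in an ending like _2 or _b are one class to them, and where a whole thing is asked for, a point or a joint stands for the part that bears it (a point fixed in the world has none). Each returns a list of dicts, best first, with "confidence" (0 to 1); they miss things now and then, are a little off and sometimes report something else, mostly with a low value. They report only what shows in the picture. A call takes as long as a camera call. They do not tell look-alikes from the thing itself.
- nets.look_for(query, camera): "box" ([left, top, right, bottom] in pixels, round what is visible of it).
The state is a dict: "t": time; "joint_pos": joint angles; "joint_velocities": joint speeds; "joint_efforts": joint torques, N m; "tool_pos": TCP position; "ee_rot": TCP orientation; "wrist_force": force on the tool from outside, world axes, zero at the start; "wrist_torque": the same for the moment, N m; "finger_gap": finger opening in m; "gripper_force": force on a finger pad.
Only numpy, scipy, OpenCV 4.12 (cv2) and the standard library are available. Lean on these libraries where they do the work, as an engineer would, in place of code of your own. Each camera call takes 0.05 s, during which the arm holds its last target. There are 200 camera calls.

TASK

Take the orange T-handled lock key from its grey holder and lock the lid of the blue-lidded centrifuge rotor with it: feel the T-head into the slot of the brass plate, press it down through, give it a quarter turn and let the spring lift it fully home in its notch, upright, then let go. Do it gently, never pressing or prying on the rotor with more than 25 N, and leave everything else on the bench where it is.

Things in the scene. Friction and masses are not known exactly. Their poses are not given: they have to be found in the camera images.
- key_handle (a point): Lock key, 0.12 kg, at the start upright in the grey holder. Point: centre of its orange bar handle, 60 (key x) x 14 (key y) x 26 mm tall; grasp it from above across the 14 mm. Key z up along the shank. Below the handle: neck 14 mm long, 11 mm across; round collar 30 mm across, 5 mm thick, underside 32 mm below this point; shank 11 mm across, 13 mm long; then the T-head, parallel to the handle.
- key_head (a point): Centre of the key's steel T-head at the foot of the shank: 34 (key x) x 11 (key y) x 9 mm tall. It lies 49.5 mm below the handle's centre; its lower face is 54 mm below the handle's centre, its upper face 13 mm below the collar's underside.
- key: The same key as one body; origin on its axis at the underside of the collar, 32 mm below the handle's centre; axes as for the handle.
- holder: Grey plastic block 80 (x) x 60 (y) x 34 mm tall, fixed, with a pocket 38 (x) x 15 (y) mm, 29 mm deep, in its top. The key's collar rests on the block and the T-head hangs in the pocket; lift the key straight up, at least 25 mm, to clear it. Origin at the centre of its underside.
- rotor: Aluminium centrifuge rotor with a blue lid on a black stand, fixed, 176 mm across, 86 mm tall. Origin at the centre of its underside, z up; x is the long direction of the slot (a small white dot on the lid marks the +x side). Nothing but the brass plate in its middle is to be pressed, and with at most 25 N.
- lid_centre (a point): On the rotor's axis at the top of the brass lock plate (56 x 44 x 10 mm, top 86 mm above the bench); axes of the rotor. The plate has a through slot 38 mm (x) by 14.4 mm (y). The worn plate has shifted, parallel to itself, unreported: the slot's centre is up to 4 mm off in x (either way) and 3 to 5.5 mm off in y, to a side not told. Find it by feel or sight. The plate is cushioned: pressed, it sinks 1 mm per 4 N, at most 4 mm.
- spring (a point): On the rotor's axis, top of a spring disc under the lock plate, 74 mm above the bench when free, giving way up to 12 mm downward. The T-head's lower face meets it 12 mm below the plate's top. It pushes up with 4.5 N at first touch, 9.5 N when the key's collar lies on the plate. Then the T-head is 3 mm below the plate, free to turn either way.
- notch (a point): On the rotor's axis, level with the roof of the notch in the plate's underside, 80 mm above the bench. The notch lies crosswise to the slot (along rotor y), 16 mm wide and 4 mm deep, centred on the slot. After a quarter turn the spring lifts the T-head into it; the upper face then touches this roof, the T-head's centre is at 75.5 mm and the collar stands 7 mm above the plate.
- vial: Bystander, to be left alone: small jar with a blue cap, 26 mm across, 48 mm tall. Origin at the centre of its underside.
- timer: Bystander, to be left alone: white lab timer 50 x 35 x 22 mm. Origin at the centre of its underside.
- buffer_bottle: Bystander, to be left alone: glass bottle with a blue cap, 68 mm across, 150 mm tall. Origin at the centre of its underside.
- tube_rack: Bystander, to be left alone: green tube rack 90 x 150 x 45 mm. Origin at the centre of its underside.
- tip_box: Bystander, to be left alone: yellow box 85 x 125 x 60 mm. Origin at the centre of its underside.
- mouse: Bystander, to be left alone: black computer mouse 105 x 60 x 26 mm. Origin at the centre of its underside.
- beaker: Bystander, to be left alone: glass beaker 72 mm across, 90 mm tall. Origin at the centre of its underside.
- pipette: Bystander, to be left alone: white and blue pipette lying down, about 230 mm long, 28 mm thick. Origin under its middle.
Things that resemble listed ones, but are neither listed nor needed, are in the scene too. Of the things that look like the rotor, the smaller one is meant. There is more than one size of the key; the job needs the smaller.

How it is judged:
On the way, in this order (a step that is already met when the one before it is completed fails the run):
1. the T-head has passed through the slot and lies wholly below the lock plate, still along the slot (horizontal distance between key_head and rotor below 0.012 m and z of key_head in the frame of rotor below 0.0715 m and angle between the x axis of key_head and the x axis of rotor, either way round below 0.3 rad), for 0.1 s.
2. the T-head has been turned a quarter turn below the plate (horizontal distance between key_head and rotor below 0.012 m and z of key_head in the frame of rotor below 0.077 m and angle between the x axis of key_head and the y axis of rotor, either way round below 0.25 rad), for 0.1 s.
At the end, for the whole second after the job is handed in: The key stands upright (within 0.12 rad) in the lock plate, let go and at rest, its T-head within 12 mm of the rotor's axis, within 0.2 rad of crosswise to the slot, and lifted by the spring into the notch: head centre 73.5 to 77 mm above the bench (75.5 mm when fully home) (horizontal distance between key_head and rotor below 0.012 m and angle between the x axis of key_head and the y axis of rotor, either way round below 0.2 rad and z of key_head in the frame of rotor between 0.0735 and 0.077 m and angle between key_head's own z axis and vertical below 0.12 rad and contact force between key and the fingers below 0.1 N and linear speed of key below 0.02 m/s); the robot touches nothing.
It fails at once if the key presses on the rotor, its lid or lock plate with more than 25 N (contact force between key and rotor above 25 N).
It fails at once if the robot itself presses on the rotor with more than 25 N (contact force between any of the fingers, the arm and rotor above 25 N).
It fails at once if any bystander is moved more than 20 mm (distance of any of vial, timer, buffer_bottle, tube_rack, tip_box, mouse, beaker, pipette from where it was at the start of the episode above 0.02 m).
It also fails if it takes over 72 s, if anything falls off the work surface, if the arm or the gripper's body presses on something with over 40 N, if the wrist force passes 120 N, or if a joint passes its speed limit or range.

## Working session

There is one attempt and no reset: what is moved stays moved. The work goes in short steps, Python scripts to look and compute and a tool call to move; the robot and the scene stay as the last step left them, time stands still between calls to the robot, and variables do not carry over. Pictures are saved under pics/ and viewed, at most 10 in all, crops included, and the job is handed in when it is done.

Besides the shell and the picture viewer there is one more tool, called after ">>>" as name(argument=value, ...) on one line, values as JSON. step_arm: Moves the arm, as the interface text tells. Its arguments: {"type":"object","properties":{"commands":{"type":"array","items":{"type":"array","items":{"type":"number"}}}},"required":["commands"]}

```bash
mkdir -p pics; ls; python3 - <<'E'
from plant import robot, imaging, nets
import cv2,numpy as np
ims=[]
for c in ["scene","top"]:
    im=imaging.capture(c); cv2.imwrite(f"pics/{c}0.png",im[:,:,::-1])
    for q in ["key","key_handle","holder","rotor","lid_centre"]:
        print(c,q,[(np.round(d["box"]).tolist(),round(d["confidence"],2)) for d in nets.look_for(q,c)][:4])
    k=imaging.get_calibration(c); print(c,k["camera_matrix"].round(1).tolist(),k["R"].round(3).tolist(),k["t"].round(3).tolist())
print(robot.observe())
E
```

```text
pics
scene key [([184.0, 215.0, 208.0, 266.0], 0.71), ([331.0, 241.0, 364.0, 282.0], 0.57), ([300.0, 216.0, 312.0, 238.0], 0.49)]
scene key_handle [([210.0, 113.0, 245.0, 130.0], 0.66), ([327.0, 242.0, 363.0, 278.0], 0.59)]
scene holder [([289.0, 225.0, 322.0, 255.0], 0.74), ([212.0, 114.0, 240.0, 132.0], 0.65)]
scene rotor [([197.0, 129.0, 256.0, 182.0], 0.83), ([287.0, 223.0, 322.0, 254.0], 0.67), ([255.0, 94.0, 320.0, 152.0], 0.6)]
scene lid_centre [([202.0, 134.0, 254.0, 180.0], 0.77), ([258.0, 96.0, 324.0, 152.0], 0.56)]
scene [[436.4, 0.0, 261.5], [0.0, 436.4, 191.6], [0.0, 0.0, 1.0]] [[-0.872, 0.489, 0.015], [0.321, 0.595, -0.736], [-0.369, -0.637, -0.676]] [0.445, -0.119, 1.453]
top key [([142.0, 190.0, 169.0, 205.0], 0.6)]
top key_handle [([138.0, 189.0, 168.0, 204.0], 0.79), ([182.0, 177.0, 213.0, 208.0], 0.54), ([191.0, 183.0, 203.0, 199.0], 0.51)]
top holder [([182.0, 176.0, 213.0, 206.0], 0.91), ([268.0, 90.0, 316.0, 124.0], 0.53)]
top rotor [([296.0, 155.0, 351.0, 212.0], 0.85), ([304.0, 230.0, 383.0, 309.0], 0.62)]
top lid_centre [([298.0, 229.0, 381.0, 308.0], 0.9), (
[... 237 characters left out ...]
't': 0.6, 'joint_pos': array([ 1.10761166e+00,  3.52977796e-01,  1.63343688e+00,  3.43008392e-05,
        1.15519477e+00, -2.41107930e-03]), 'joint_velocities': array([ 0.00151759, -0.00185573, -0.00106192, -0.00027318,  0.00093204,
        0.00117689]), 'joint_efforts': array([-2.56635059e-05, -5.93474936e+01, -3.34441459e+01,  6.96982071e-02,
        1.60419918e-02, -1.84362852e-05]), 'tool_pos': array([0.27788934, 0.55980496, 0.21458104]), 'ee_rot': array([-3.14157594e+00, -3.14210870e-05,  2.68080522e+00]), 'wrist_force': array([-0.87399561, -0.01697368, -0.43554337]), 'wrist_torque': array([ 0.01446306,  0.01138535, -0.03300007]), 'gripper_force': 0.0, 'finger_gap': 0.09185721665067197}
```

```bash
python3 - <<'E'
import cv2,numpy as np
a=cv2.imread("pics/scene0.png");b=cv2.imread("pics/top0.png")
cv2.imwrite("pics/v1.png",cv2.resize(a,(800,600),interpolation=cv2.INTER_CUBIC))
cv2.imwrite("pics/v2.png",cv2.resize(b[70:340,60:420],(800,600),interpolation=cv2.INTER_CUBIC))
E
```

```text
(no output)
```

View pics/v1.png

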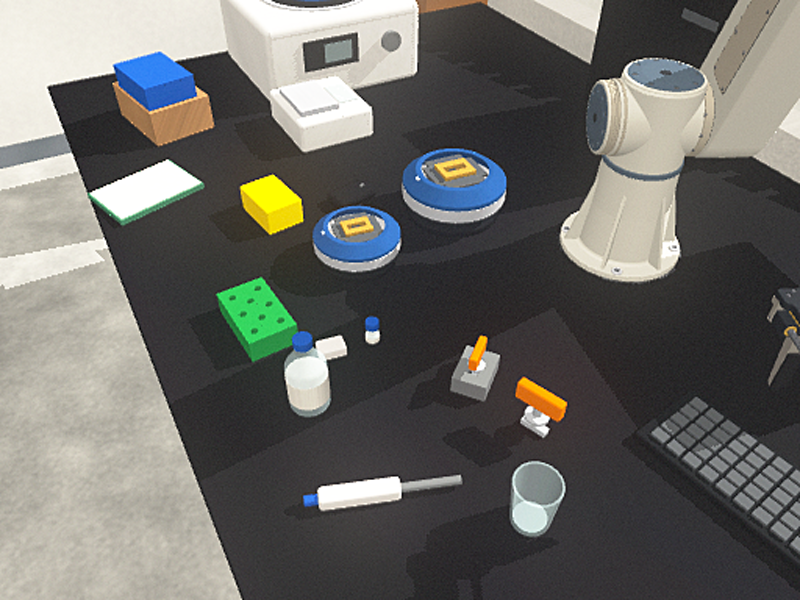

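View pics/v2.png

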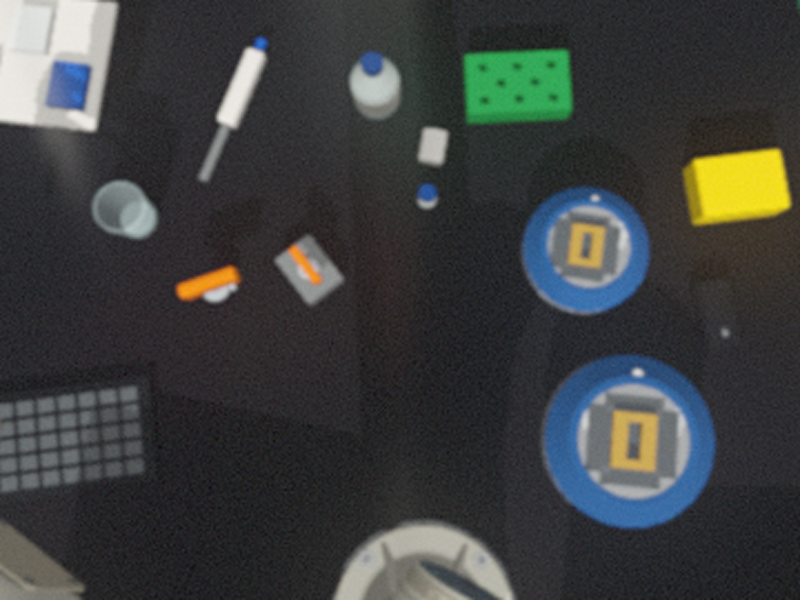

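The key in the grey holder is at top px (198,189) and scene px (306,226). The larger look-alike key stands free at top px (154,197). The small rotor is at top px (324,182), the large one at (343,268). By the description I want the holder key and the small rotor. Next I'll measure both and confirm them in an enlarged crop.

```bash
cat > h.py <<'E'
import cv2,numpy as np
from plant import robot, imaging, nets
from scipy.spatial.transform import Rotation as Rn
def ray(c,px,wrist=False):
    K,R,t=c["camera_matrix"],np.array(c["R"]),np.array(c["t"])
    p=np.atleast_2d(np.array(px,float))
    q=np.c_[(p[:,0]-K[0][2])/K[0][0],(p[:,1]-K[1][2])/K[1][1]]
    if wrist:
        r=np.linalg.norm(q,axis=1,keepdims=True); d=np.c_[q*np.sin(r)/np.maximum(r,1e-9),np.cos(r)]
    else: d=np.c_[q,np.ones(len(q))]
    return -R.T@t, d@R
def at_z(c,px,z,wrist=False):
    o,d=ray(c,px,wrist); return o+d*((z-o[2])/d[:,2:3])
def proj(c,X,wrist=False):
    K,R,t=c["camera_matrix"],np.array(c["R"]),np.array(c["t"])
    v=np.atleast_2d(X)@R.T+t
    if wrist:
        s=np.linalg.norm(v[:,:2],axis=1,keepdims=True); q=v[:,:2]/np.maximum(s,1e-9)*np.arctan2(s,v[:,2:3])
    else: q=v[:,:2]/v[:,2:3]
    return np.c_[q[:,0]*K[0][0]+K[0][2],q[:,1]*K[1][1]+K[1][2]]
def mask(im,lo,hi):
    return cv2.inRange(cv2.cvtColor(im,cv2.COLOR_BGR2HSV),lo,hi)
def blobs(m,amin=15):
    n,l,s,c=cv2.connectedComponentsWithStats(m)
    return [(s[i][:4].tolist(),int(s[i][4]),c[i],l==i) for i in range(1,n) if s[i][4]>=amin]
E
python3 - <<'E'
from h import *
im=cv2.imread("pics/top0.png"); c=imaging.get_calibration("top")
print("cam",(-np.array(c["R"]).T@c["t"]).round(3))
for b in blobs(mask(im,(5,150,120),(18,255,255))):
    ys,xs=np.nonzero(b[3]); P=at_z(c,np.c_[xs,ys],0.079)[:,:2]
    w,v=np.linalg.eigh(np.cov(P.T)); print("orange",b[0],b[1],P.mean(0).round(4),np.sqrt(12*w).round(3),np.arctan2(*v[::-1,1]).round(3))
for b in blobs(mask(im,(100,150,60),(125,255,255)),300):
    ys,xs=np.nonzero(b[3]); pts=np.c_[xs,ys].astype(np.float32)
    e=cv2.fitEllipse(cv2.convexHull(pts)); print("blue",b[0],e,at_z(c,e[0],0.065).round(4), at_z(c,[e[0]],0.065), 'dia',e[1][1]*1.2/418)
cv2.imwrite("pics/v3.png",np.hstack([cv2.resize(im[165:225,130:230],(400,240),interpolation=2),cv2.resize(im[140:320,285:395],(147,240),interpolation=2)]))
s=cv2.imread("pics/scene0.png");cs=imaging.get_calibration("scene")
for b in blobs(mask(s,(5,150,120),(18,255,255))):print(b[:3])
E
```

```text
cam [0.297 0.002 1.344]
orange [190, 181, 14, 17] 64 [0.4781 0.1715] [0.01  0.063] -2.445
orange [139, 189, 29, 16] 230 [0.4503 0.3052] [0.025 0.087] 1.939
blue [296, 154, 56, 56] ((323.6619873046875, 181.74111938476562), (53.13688659667969, 57.11905288696289), 136.02125549316406) [[ 0.5071 -0.2198  0.065 ]] [[ 0.50710654 -0.21979233  0.065     ]] dia 0.1639781422592236
blue [306, 230, 76, 78] ((343.3107604980469, 268.5727233886719), (74.39232635498047, 78.51935577392578), 158.92324829101562) [[ 0.2434 -0.2759  0.065 ]] [[ 0.24341293 -0.27593987  0.065     ]] dia 0.22541441848973906
([284, 105, 11, 5], 19, array([289.26315789, 106.57894737]))
([300, 217, 12, 20], 62, array([304.48387097, 229.75806452]))
([330, 241, 33, 29], 312, array([345.01602564, 257.23717949]))
```

View pics/v3.png

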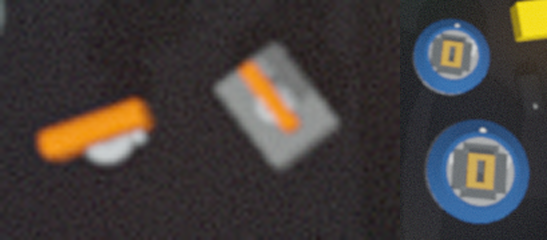

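The crop confirms it. The smaller key is in the grey holder at about (0.478, 0.172), with the handle axis at yaw ≈0.70. The smaller rotor is at about (0.507, -0.220). I'll move above the key.

>>> step_arm(commands=[[-352, -259, 0, 0, 0, 1.984, 60], [-352, -259, 0, 0, 0, 1.984, 60], [-352, -259, 0, 0, 0, 1.984, 60], [-352, -259, 0, 0, 0, 1.984, 60], [-352, -259, 0, 0, 0, 1.984, 60], [-352, -259, 0, 0, 0, 1.984, 60], [-352, -259, 0, 0, 0, 1.984, 60], [-352, -259, 0, 0, 0, 1.984, 60], [-352, -259, 0, 0, 0, 1.984, 60], [-352, -259, 0, 0, 0, 1.984, 60]])

```text
t: 1.43
tool_pos: [0.4693, 0.1875, 0.2149]
ee_rot: [3.141, -0.0, 1.425]
wrist_force: [0.3, 0.7, 0.3]
finger_gap: 0.06
gripper_force: 0.0
```

>>> step_arm(commands=[[-8, 6, 0, 0, 0, 0.73, 60], [-8, 6, 0, 0, 0, 0.73, 60], [-8, 6, 0, 0, 0, 0.73, 60], [-8, 6, 0, 0, 0, 0.73, 60], [-8, 6, 0, 0, 0, 0.73, 60], [-8, 6, 0, 0, 0, 0.73, 60], [-8, 6, 0, 0, 0, 0.73, 60], [-8, 6, 0, 0, 0, 0.73, 60]])

```text
t: 2.1
tool_pos: [0.4735, 0.1806, 0.2147]
ee_rot: [3.142, -0.0, 0.704]
wrist_force: [-1.6, 0.3, -0.8]
finger_gap: 0.06
gripper_force: 0.0
```

```bash
cat >> h.py <<'E'
def wrist(name):
    c=imaging.get_calibration("wrist"); im=imaging.capture("wrist")[:,:,::-1].copy(); cv2.imwrite(f"pics/{name}.png",im); return c,im
def fitbar(c,im,z,lo=(5,130,90),hi=(18,255,255),amin=100):
    out=[]
    for b in blobs(mask(im,lo,hi),amin):
        ys,xs=np.nonzero(b[3]); P=at_z(c,np.c_[xs,ys],z,True)[:,:2]
        (cx,cy),(w,h),a=cv2.minAreaRect((P*1e4).astype(np.float32))
        wv,v=np.linalg.eigh(np.cov(P.T)); out.append((b[0],b[1],P.mean(0).round(4),(round(cx/1e4,4),round(cy/1e4,4)),(round(w/1e4,4),round(h/1e4,4)),np.arctan2(*v[::-1,1]).round(3)))
    return out
E
python3 - <<'E'
from h import *
s=robot.observe(); print(s["tool_pos"],s["ee_rot"],s["joint_pos"].round(3),s["t"])
c,im=wrist("w1"); print(c["camera_matrix"])
print("cam",(-np.array(c["R"]).T@c["t"]).round(4))
for o in fitbar(c,im,0.079): print(o)
E
```

```text
[0.47354872 0.18062135 0.21465596] [ 3.14153902e+00 -9.40504226e-05  7.04138898e-01] [ 0.361  0.168  1.882 -0.     1.091  1.228] 2.1
[[297.31863964   0.         252.69197481]
 [  0.         297.31863964 194.99060508]
 [  0.           0.           1.        ]]
cam [0.5326 0.2302 0.3851]
([114, 113, 78, 39], 516, array([0.4562, 0.2982]), (0.4513, 0.3028), (0.0248, 0.0891), np.float64(1.924))
```

View pics/w1.png

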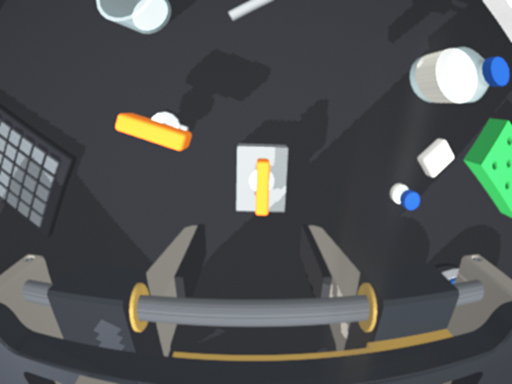

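The wrist view shows the holder key's handle at px (263,187), lit yellower than before, between the fingers. I'll refit with a wider hue.

```bash
python3 - <<'E'
from h import *
im=cv2.imread("pics/w1.png"); c=imaging.get_calibration("wrist")
print(cv2.cvtColor(im,cv2.COLOR_BGR2HSV)[187,263])
m=mask(im,(10,120,100),(30,255,255)); m[:150]=0;m[220:]=0
ys,xs=np.nonzero(m); print(len(xs),xs.min(),xs.max(),ys.min(),ys.max())
# fit rendered bar: silhouette of handle box, over x,y,yaw
from scipy.optimize import minimize
g=(np.array(np.meshgrid([-1,1],[-1,1],[-1,1])).reshape(3,-1).T)*[.03,.007,.013]
m2=cv2.GaussianBlur(m.astype(np.float32)/255,(0,0),1)
def cost(p,z=0.066):
    R=Rn.from_euler('z',p[2]).as_matrix(); q=proj(c,g@R.T+[p[0],p[1],z],True)
    im2=np.zeros(m.shape,np.uint8); h=cv2.convexHull((q*16).round().astype(np.int32)); cv2.fillConvexPoly(im2,h,255,cv2.LINE_AA,4)
    return ((cv2.GaussianBlur(im2.astype(np.float32)/255,(0,0),1)-m2)**2).sum()
best=min((minimize(cost,[.478+dx,.1715+dy,.70],method='Nelder-Mead',options=dict(initial_simplex=np.array([[.478+dx,.1715+dy,.70],[.484+dx,.1715+dy,.7],[.478+dx,.1775+dy,.7],[.478+dx,.1715+dy,.8]]))) for dx in(-.004,.004) for dy in (-.004,.004)),key=lambda r:r.fun)
print(best.x,best.fun)
E
```

```text
[ 28 166 255]
673 176 269 150 215
[0.4778437  0.17051907 0.6978278 ] 86.33512878417969
```

>>> step_arm(commands=[[-3, 10.5, 0, 0, 0, 0.006, 50], [-3, 10.5, 30, 0, 0, 0.006, 50], [-3, 10.5, 60, 0, 0, 0.006, 50], [-3, 10.5, 90, 0, 0, 0.006, 50], [-3, 10.5, 120, 0, 0, 0.006, 50], [-3, 10.5, 145, 0, 0, 0.006, 50], [-3, 10.5, 160, 0, 0, 0.006, 50], [-3, 10.5, 167.5, 0, 0, 0.006, 50], [-3, 10.5, 167.5, 0, 0, 0.006, 50], [-3, 10.5, 167.5, 0, 0, 0.006, 50]])

```text
t: 2.98
tool_pos: [0.4784, 0.1705, 0.0474]
ee_rot: [3.142, -0.0, 0.695]
wrist_force: [-0.1, -0.6, 0.3]
finger_gap: 0.0502
gripper_force: 0.0
```

```bash
python3 - <<'E'
from h import *
s=robot.observe(); print(s["tool_pos"],s["ee_rot"],s["wrist_force"])
c,im=wrist("w2")
E
```

```text
[0.47842841 0.17046778 0.04739595] [ 3.14151094e+00 -6.65690842e-06  6.95409338e-01] [-0.11106878 -0.63537836  0.2896239 ]
```

View pics/w2.png

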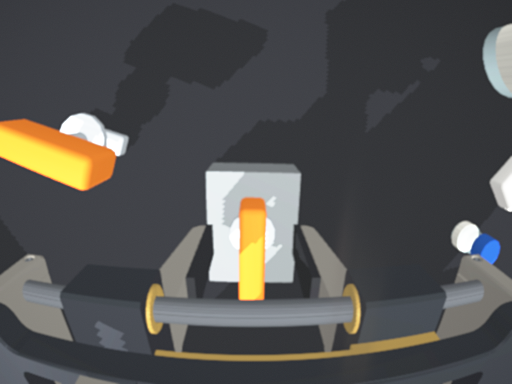

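The handle at px (252,250) is centred and parallel between the fingers. Next: close, then lift straight up.

>>> step_arm(commands=[[0, 0, 0, 0, 0, 0, 30], [0, 0, 0, 0, 0, 0, 10], [0, 0, 0, 0, 0, 0, 8], [0, 0, 0, 0, 0, 0, 5], [0, 0, 0, 0, 0, 0, 5], [0, 0, 0, 0, 0, 0, 5], [0, 0, 0, 0, 0, 0, 5], [0, 0, 0, 0, 0, 0, 5]])

```text
t: 3.7
tool_pos: [0.4781, 0.1708, 0.0473]
ee_rot: [3.142, -0.0, 0.695]
wrist_force: [-0.1, -0.4, 4.7]
finger_gap: 0.0142
gripper_force: 30.0
```

>>> step_arm(commands=[[0, 0, -10, 0, 0, 0, 5], [0, 0, -20, 0, 0, 0, 5], [0, 0, -40, 0, 0, 0, 5], [0, 0, -70, 0, 0, 0, 5], [0, 0, -100, 0, 0, 0, 5], [0, 0, -130, 0, 0, 0, 5], [0, 0, -150, 0, 0, 0, 5], [0, 0, -155, 0, 0, 0, 5], [0, 0, -155, 0, 0, 0, 5]])

```text
t: 4.45
tool_pos: [0.4789, 0.171, 0.204]
ee_rot: [3.14, -0.003, 0.695]
wrist_force: [-0.2, 0.1, -1.4]
finger_gap: 0.0139
gripper_force: 30.0
```

>>> step_arm(commands=[[-20, 19.5, 0, 0, 0, 0.055, 5], [-40, 39, 0, 0, 0, 0.11, 5], [-60, 58, 0, 0, 0, 0.16, 5], [-80, 78, 0, 0, 0, 0.22, 5], [-101, 98, 0, 0, 0, 0.28, 5], [-121, 117, 0, 0, 0, 0.34, 5], [-141, 137, 0, 0, 0, 0.4, 5], [-161, 156, 0, 0, 0, 0.46, 5], [-181, 176, 0, 0, 0, 0.52, 5], [-201, 195, 0, 0, 0, 0.57, 5]])

```text
t: 5.28
tool_pos: [0.447, -0.1089, 0.2004]
ee_rot: [-3.141, 0.002, 0.122]
wrist_force: [-0.6, 0.4, -1.1]
finger_gap: 0.0137
gripper_force: 30.0
```

```bash
cat >> h.py <<'E'
def go(x,y,z,yaw,lead=None):
    s=robot.observe(); p=s["tool_pos"]; R=Rn.from_euler('xyz',s["ee_rot"]).as_matrix()
    d=R.T@(np.array([x,y,z])-p)*1e3
    rv=(Rn.from_matrix(R).inv()*Rn.from_euler('xyz',[np.pi,0,yaw])).as_rotvec()
    print("at",p.round(4),s["ee_rot"].round(4),"F",s["wrist_force"].round(2),"T",s["wrist_torque"].round(3),"t",s["t"],"-> shift",d.round(2),"turn",rv.round(4))
E
python3 -c "
from h import *
go(.437,-.22,.204,-.05)"
```

```text
at [ 0.447  -0.1089  0.2004] [-3.1407e+00  2.5000e-03  1.2170e-01] F [-0.6   0.42 -1.07] T [-0.048  0.154 -0.009] t 5.2833 -> shift [-23.46 109.05  -3.61] turn [-0.0007  0.0025  0.1717]
```

>>> step_arm(commands=[[-6, 27, 0, 0, 0, 0.06, 5], [-12, 54, 0, 0, 0, 0.1, 5], [-18, 80, 0, 0, 0, 0.15, 5], [-22, 98, 0, 0, 0, 0.17, 5], [-23, 108, 0, 0, 0, 0.17, 5], [-23, 108, 0, 0, 0, 0.17, 5], [-23, 108, 0, 0, 0, 0.17, 5], [-23, 108, 0, 0, 0, 0.17, 5]])

```text
t: 5.95
tool_pos: [0.4388, -0.2167, 0.2014]
ee_rot: [-3.141, 0.001, -0.044]
wrist_force: [-0.5, 0.1, -1.5]
finger_gap: 0.0136
gripper_force: 30.0
```

```bash
python3 - <<'E'
from h import *
go(.437,-.22,.204,-.05)
c,im=wrist("w3")
print("cam",(-np.array(c["R"]).T@c["t"]).round(4))
for o in fitbar(c,im,0.086,(12,100,80),(32,255,255),60): print(o)
for b in blobs(mask(im,(100,130,50),(125,255,255)),2000):
    ys,xs=np.nonzero(b[3]); print("blue",b[0],b[1],at_z(c,[b[2]],.07,True))
E
```

```text
at [ 0.4388 -0.2167  0.2014] [-3.1407e+00  1.2000e-03 -4.4300e-02] F [-0.54  0.07 -1.46] T [ 0.021  0.1   -0.016] t 5.95 -> shift [-1.64  3.36 -2.57] turn [-0.0009  0.0012  0.0057]
cam [ 0.5162 -0.2204  0.3718]
([369, 6, 110, 77], 7118, array([ 0.5952, -0.4073]), (0.5971, -0.413), (0.0825, 0.1406), np.float64(1.767))
([224, 89, 51, 62], 2181, array([ 0.5105, -0.2166]), (0.5105, -0.2166), (0.0444, 0.0567), np.float64(3.02))
([239, 199, 28, 101], 2565, array([ 0.3745, -0.2139]), (0.3704, -0.2136), (0.0284, 0.1216), np.float64(3.097))
([211, 287, 9, 52], 327, array([ 0.2885, -0.1637]), (0.2876, -0.1643), (0.0102, 0.0818), np.float64(3.028))
([286, 287, 10, 52], 334, array([ 0.2842, -0.2564]), (0.2836, -0.2558), (0.0817, 0.0112), np.float64(-3.116))
([96, 341, 291, 20], 2191, array([ 0.2101, -0.2177]), (0.214, -0.1869), (0.4259, 0.0232), np.float64(1.546))
blue [169, 36, 169, 166] 11042 [[ 0.51065215 -0.22005689  0.07      ]]
```

View pics/w3.png

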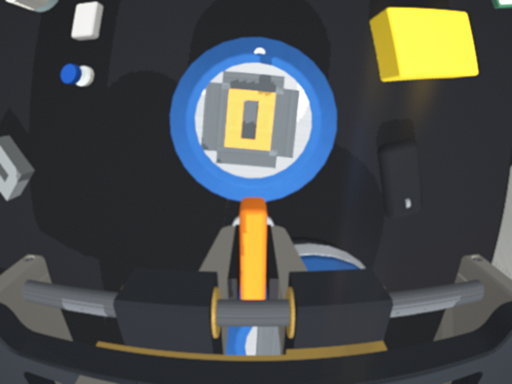

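The plate shows at px (249,119), 44×57 mm as specified, and the slot is dark inside it. The white dot is at (260,51). Now I'll fit the slot and the key's pose in hand.

```bash
cat >> h.py <<'E'
def slot(c,im,off=(0,0)):
    H=cv2.cvtColor(im,cv2.COLOR_BGR2HSV)
    bs=[b for b in blobs(mask(im,(12,100,80),(32,255,255)),300)]
    best=None
    for b in bs:
        ys,xs=np.nonzero(b[3]); P=at_z(c,np.c_[xs,ys],.086,True)[:,:2]
        (cx,cy),(w,h),a=cv2.minAreaRect((P*1e4).astype(np.float32))
        if 380<min(w,h)<500 and 500<max(w,h)<640: best=b
    b=best; ys,xs=np.nonzero(b[3]); hull=cv2.convexHull(np.c_[xs,ys].astype(np.int32))
    # upsampled rectification: 0.25mm grid on plane z=.086
    P=at_z(c,np.c_[xs,ys],.086,True)[:,:2]; ctr=P.mean(0)
    n=160; u=(np.arange(2*n+1)-n)*.00025; X,Y=np.meshgrid(ctr[0]+u,ctr[1]+u,indexing='ij')
    q=proj(c,np.c_[X.ravel(),Y.ravel(),np.full(X.size,.086)],True).astype(np.float32)
    S=cv2.remap(H,q[:,0].reshape(X.shape),q[:,1].reshape(X.shape),cv2.INTER_LINEAR)
    br=((S[...,1]>110)&(S[...,0]>10)&(S[...,0]<34)&(S[...,2]>80)).astype(np.uint8)
    ii,jj=np.nonzero(br); hl=cv2.convexHull(np.c_[jj,ii].astype(np.int32)); m=np.zeros_like(br); cv2.fillConvexPoly(m,hl,1)
    d=cv2.morphologyEx(m*(1-br),cv2.MORPH_OPEN,np.ones((9,9),np.uint8))
    for k,mm in (("plate",m),("slot",d)):
        l=max(blobs(mm,50),key=lambda t:t[1])[3]; i,j=np.nonzero(l)
        (cj,ci),(w,h),a=cv2.minAreaRect(np.c_[j,i].astype(np.float32))
        p=np.c_[i,j]; wv,v=np.linalg.eigh(np.cov(p.T.astype(float))); ang=np.arctan2(v[1,1],v[0,1])
        ang=(ang+np.pi/2)%np.pi-np.pi/2
        print(k,"rect c",(ctr+(np.array([ci,cj])-n)*.00025).round(4),"mean",(ctr+(p.mean(0)-n)*.00025).round(4),"size",round(w*.25,1),round(h*.25,1),"yaw",round(ang,3))
    return S
def handle(c,im,roi,s):
    from scipy.optimize import minimize
    m=mask(im,(5,120,90),(32,255,255)); k=np.zeros_like(m); k[roi[1]:roi[3],roi[0]:roi[2]]=255; m&=k
    m2=cv2.GaussianBlur(m.astype(np.float32)/255,(0,0),1)
    g=(np.array(np.meshgrid([-1,1],[-1,1],[-1,1])).reshape(3,-1).T)*[.03,.007,.013]
    p0=s["tool_pos"]; y0=s["ee_rot"][2]
    def cost(p):
        R=Rn.from_euler('z',y0+p[2]).as_matrix(); q=proj(c,(g+[p[0]/1e3,p[1]/1e3,0])@R.T+p0+[0,0,.0187],True)
        i2=np.zeros(m.shape,np.uint8); cv2.fillConvexPoly(i2,cv2.convexHull((q*16).round().astype(np.int32)),255,cv2.LINE_AA,4); i2&=k
        return ((cv2.GaussianBlur(i2.astype(np.float32)/255,(0,0),1)-m2)**2).sum()
    r=minimize(cost,[0,0,0],method='Nelder-Mead',options=dict(initial_simplex=[[0,0,0],[3,0,0],[0,2,0],[0,0,.05]]))
    print("handle in tool (mm along tool x, -tool y; yaw)",r.x.round(3),r.fun.round(1))
E
python3 - <<'E'
from h import *
c=imaging.get_calibration("wrist"); im=cv2.imread("pics/w3.png"); s=robot.observe()
S=slot(c,im); handle(c,im,(215,185,290,285),s)
bl=max(blobs(mask(im,(100,130,50),(125,255,255)),2000),key=lambda b:b[1])
P=cv2.convexHull(np.c_[np.nonzero(bl[3])[::-1]].astype(np.float32))
for z in (.05,.06,.07):
    X=at_z(c,P[:,0],z,True)[:,:2].astype(np.float32)*1000; print(z,cv2.minEnclosingCircle(X))
dot=mask(im,(0,0,190),(180,60,255))[40:62,245:275]; print(dot.sum()/255, at_z(c,[[245+np.nonzero(dot)[1].mean(),40+np.nonzero(dot)[0].mean()]],.075,True))
E
```

```text
plate rect c [ 0.5107 -0.2165] mean [ 0.5106 -0.2165] size 44.3 56.6 yaw -0.127
slot rect c [ 0.5108 -0.2166] mean [ 0.5109 -0.2166] size 14.5 37.4 yaw -0.128
handle in tool (mm along tool x, -tool y; yaw) [-1.652 -0.044 -0.007] 20.1
0.05 ((508.8821716308594, -220.07931518554688), 93.26324462890625)
0.06 ((509.111572265625, -220.08499145507812), 90.36753845214844)
0.07 ((509.3409729003906, -220.09059143066406), 87.47177124023438)
57.0 [[ 0.57941768 -0.22921194  0.075     ]]
```

Slot centre is (0.5109, -0.2166) at yaw -0.128. The size fits (37.4×14.5 mm), and its offset from the axis is about 3.5 mm in y, within the stated 3–5.5 mm. The key sits about -1.2 mm along tool x in the grip. I'll approach to just above the plate.

```bash
python3 -c "
from h import *
go(.5121,-.2168,.133,-.125)"
```

```text
at [ 0.4389 -0.2167  0.2017] [-3.1409e+00  8.0000e-04 -4.3900e-02] F [-0.55 -0.14 -1.83] T [0.034 0.149 0.017] t 6.0 -> shift [73.17 -3.03 68.59] turn [-0.0006  0.0008  0.0811]
```

>>> step_arm(commands=[[15, -1, 0, 0, 0, 0.02, 5], [35, -2, 0, 0, 0, 0.05, 5], [55, -3, 10, 0, 0, 0.08, 5], [68, -3, 25, 0, 0, 0.08, 5], [73, -3, 40, 0, 0, 0.08, 5], [73, -3, 55, 0, 0, 0.08, 5], [73, -3, 64, 0, 0, 0.08, 5], [73, -3, 68, 0, 0, 0.08, 5], [73, -3, 68, 0, 0, 0.08, 5], [73, -3, 68, 0, 0, 0.08, 5]])

```text
t: 6.83
tool_pos: [0.5123, -0.2179, 0.1346]
ee_rot: [3.142, -0.0, -0.125]
wrist_force: [-1.0, -0.0, -0.8]
finger_gap: 0.0138
gripper_force: 30.0
```

```bash
python3 - <<'E'
from h import *
go(.5121,-.2168,.123,-.125)
s=robot.observe();c,im=wrist("w4")
handle(c,im,(215,185,290,285),s)
cv2.imwrite("pics/w4c.png",cv2.resize(im[130:330,150:350],(600,600),interpolation=2))
E
```

```text
at [ 0.5123 -0.2179  0.1346] [ 3.1415e+00 -3.0000e-04 -1.2480e-01] F [-1.02 -0.01 -0.83] T [ 0.025  0.164 -0.035] t 6.8333 -> shift [-0.31 -1.06 11.56] turn [ 0.0001 -0.0003  0.0002]
handle in tool (mm along tool x, -tool y; yaw) [12.877 -0.087  0.   ] 960.0
```

View pics/w4c.png

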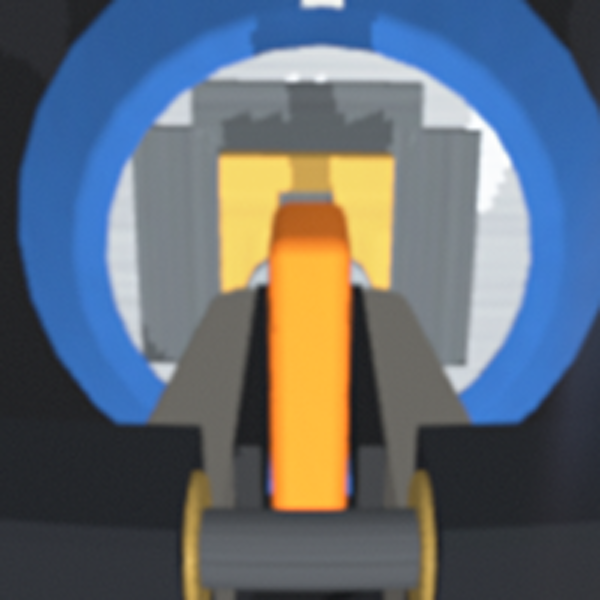

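The handle in view sits about 1 mm right of the plate's middle (px 312 against 306), which matches the measured 1.1 mm y lag. I'll correct it and descend gently.

>>> step_arm(commands=[[-0.3, -1.1, 2, 0, 0, 0, 5], [-0.3, -1.1, 5, 0, 0, 0, 5], [-0.3, -1.1, 8, 0, 0, 0, 5], [-0.3, -1.1, 10, 0, 0, 0, 5], [-0.3, -1.1, 11, 0, 0, 0, 5], [-0.3, -1.1, 11, 0, 0, 0, 5]])

```text
t: 7.38
tool_pos: [0.5117, -0.2169, 0.1227]
ee_rot: [-3.141, 0.001, -0.125]
wrist_force: [0.1, 0.6, -1.1]
finger_gap: 0.0138
gripper_force: 30.0
```

>>> step_arm(commands=[[0, 0, 0.5, 0, 0, 0, 5], [0, 0, 1, 0, 0, 0, 5], [0, 0, 1.5, 0, 0, 0, 5], [0, 0, 2, 0, 0, 0, 5], [0, 0, 2.5, 0, 0, 0, 5], [0, 0, 2.5, 0, 0, 0, 5], [0, 0, 2.5, 0, 0, 0, 5]])

```text
t: 7.97
tool_pos: [0.5121, -0.217, 0.1207]
ee_rot: [3.142, -0.0, -0.125]
wrist_force: [-0.2, 0.4, 0.9]
finger_gap: 0.0138
gripper_force: 30.0
```

>>> step_arm(commands=[[0, 0, 0.5, 0, 0, 0, 5], [0, 0, 1, 0, 0, 0, 5], [0, 0, 1, 0, 0, 0, 5], [0, 0, 1, 0, 0, 0, 5], [0, 0, 1, 0, 0, 0, 5]])

```text
t: 8.38
tool_pos: [0.5121, -0.2171, 0.1198]
ee_rot: [3.141, -0.0, -0.125]
wrist_force: [-1.0, 1.1, 3.4]
finger_gap: 0.0141
gripper_force: 30.0
```

Contact, about 4.7 N on the plate. I'll use the moment to find which side is blocked.

```bash
cat >> h.py <<'E'
def feel(n=8):
    F=[];T=[];P=[]
    for _ in range(n):
        imaging.capture("wrist"); s=robot.observe(); R=Rn.from_euler('xyz',s["ee_rot"]).as_matrix()
        F.append(s["wrist_force"]);T.append(s["wrist_torque"]);P.append(s["tool_pos"])
    f=lambda a:(np.mean(a,0).round(3),np.std(a,0).round(3))
    print("F",*f(F),"T",*f(T),"P",np.mean(P,0).round(4),"yaw",s["ee_rot"].round(3),"t",round(s["t"],2))
E
python3 -c "
from h import *
feel(8)"
```

```text
F [-0.345  0.133  3.882] [0.522 0.768 0.356] T [ 0.055  0.223 -0.014] [0.032 0.031 0.018] P [ 0.5121 -0.217   0.1197] yaw [ 3.142 -0.    -0.125] t 8.78
```

>>> step_arm(commands=[[0, 0, -2, 0, 0, 0, 5], [0, 0, -4, 0, 0, 0, 5], [0, 0, -4, 0, 0, 0, 5], [0, 0, -4, 0, 0, 0, 5]])

```text
t: 9.12
tool_pos: [0.5117, -0.2169, 0.1234]
ee_rot: [-3.141, 0.0, -0.125]
wrist_force: [0.1, -0.4, -0.7]
finger_gap: 0.0138
gripper_force: 30.0
```

```bash
python3 -c "
from h import *
feel(8)"
```

```text
F [-0.141 -0.228 -1.348] [0.441 0.237 0.603] T [-0.001  0.148  0.007] [0.021 0.033 0.018] P [ 0.5118 -0.2169  0.1234] yaw [-3.142  0.    -0.125] t 9.52
```

The contact moment points to the (-x,+y) corner, so I'll shift about 1 mm in +x and 0.8 mm in -y and feel again.

>>> step_arm(commands=[[1.1, 0.7, 0, 0, 0, 0, 5], [1.1, 0.7, 1.5, 0, 0, 0, 5], [1.1, 0.7, 2.5, 0, 0, 0, 5], [1.1, 0.7, 3.5, 0, 0, 0, 5], [1.1, 0.7, 4.5, 0, 0, 0, 5], [1.1, 0.7, 4.5, 0, 0, 0, 5], [1.1, 0.7, 4.5, 0, 0, 0, 5]])

```text
t: 10.1
tool_pos: [0.5132, -0.2179, 0.1195]
ee_rot: [3.141, -0.0, -0.125]
wrist_force: [-1.6, -0.0, 5.0]
finger_gap: 0.0137
gripper_force: 30.0
```

```bash
python3 -c "
from h import *
feel(8)"
```

```text
F [-1.277  0.463  5.305] [0.38  0.648 0.447] T [0.083 0.354 0.006] [0.022 0.038 0.031] P [ 0.5132 -0.2179  0.1195] yaw [ 3.141e+00 -1.000e-03 -1.250e-01] t 10.5
```

>>> step_arm(commands=[[0.4, 0, 0, 0, 0, 0, 5], [0.7, 0, 0, 0, 0, 0, 5], [1, 0, 0, 0, 0, 0, 5], [1, 0, 0, 0, 0, 0, 5], [1, 0, 0, 0, 0, 0, 5]])

```text
t: 10.92
tool_pos: [0.5134, -0.2179, 0.1193]
ee_rot: [3.142, 0.001, -0.125]
wrist_force: [-3.5, -0.4, 6.2]
finger_gap: 0.0139
gripper_force: 30.0
```

```bash
python3 -c "
from h import *
feel(6)"
```

```text
F [-3.113 -0.057  6.481] [0.404 0.305 0.325] T [0.04  0.785 0.002] [0.035 0.024 0.031] P [ 0.5134 -0.2179  0.1194] yaw [ 3.142e+00  1.000e-03 -1.250e-01] t 11.22
```

>>> step_arm(commands=[[-2.5, -0.5, -2, 0, 0, 0, 5], [-2.5, -0.5, -5, 0, 0, 0, 5], [-12, -0.5, -10, 0, 0, 0, 5], [-35, -0.5, -15, 0, 0, 0, 5], [-60, -0.5, -17, 0, 0, 0, 5], [-71, -0.5, -17, 0, 0, 0, 5], [-71, -0.5, -17, 0, 0, 0, 5], [-71, -0.5, -17, 0, 0, 0, 5], [-71, -0.5, -17, 0, 0, 0, 5]])

```text
t: 11.97
tool_pos: [0.4447, -0.209, 0.1364]
ee_rot: [3.141, -0.001, -0.125]
wrist_force: [-0.3, 0.2, -0.6]
finger_gap: 0.0135
gripper_force: 30.0
```

```bash
python3 - <<'E'
from h import *
s=robot.observe(); print(s["tool_pos"].round(4),s["ee_rot"].round(3),s["t"])
for n in range(2):
    c,im=wrist("w5_%d"%n); s=robot.observe()
    print("cam",(-np.array(c["R"]).T@c["t"]).round(4), "optical axis",np.array(c["R"])[2].round(3))
    slot(c,im)
m=mask(im,(5,120,90),(32,255,255)); b=[x[:3] for x in blobs(m,200)]; print(b)
# w4 check
from scipy.spatial.transform import Rotation
p=at_z(c,[[0,0]],.1,True)
R5=Rn.from_euler('xyz',s["ee_rot"]).as_matrix(); o=-np.array(c["R"]).T@c["t"]
rel_t=R5.T@(o-s["tool_pos"]); relR=np.array(c["R"])@R5; print("cam in tool",rel_t.round(4))
p4=np.array([.5123,-.2179,.1346]); R4=Rn.from_euler('xyz',[3.1415,-.0003,-.1248]).as_matrix()
Rc=relR@R4.T; c4=dict(camera_matrix=c["camera_matrix"],R=Rc,t=-Rc@(p4+R4@rel_t))
e=at_z(c4,[[150+218/3,130+153/3],[150+393/3,130+153/3]],.086,True); print("w4 far corners",e.round(4))
u=np.array([np.cos(-.127),np.sin(-.127)]); mid=e.mean(0)[:2]; print("plate centre from w4",mid-.028*u,"width",np.linalg.norm(e[0]-e[1]))
E
```

```text
[ 0.4447 -0.209   0.1364] [ 3.141e+00 -1.000e-03 -1.250e-01] 11.9667
cam [ 0.5211 -0.2186  0.307 ] optical axis [-0.268  0.034 -0.963]
plate rect c [ 0.5103 -0.2166] mean [ 0.5103 -0.2166] size 44.2 56.5 yaw -0.122
slot rect c [ 0.5107 -0.2167] mean [ 0.5106 -0.2167] size 14.4 37.3 yaw -0.132
cam [ 0.5212 -0.2186  0.3069] optical axis [-0.268  0.034 -0.963]
plate rect c [ 0.5102 -0.2166] mean [ 0.5102 -0.2166] size 44.2 56.5 yaw -0.127
slot rect c [ 0.5107 -0.2167] mean [ 0.5106 -0.2167] size 14.4 37.2 yaw -0.133
[([382, 0, 128, 71], 7306, array([446.02094169,  31.55392828])), ([223, 91, 60, 75], 3412, array([251.80627198, 128.36664713])), ([239, 198, 29, 103], 2772, array([252.7020202 , 249.77056277])), ([211, 287, 9, 51], 296, array([214.36486486, 313.01013514])), ([286, 287, 10, 52], 285, array([291.11578947, 313.12280702])), ([96, 341, 290, 20], 1966, array([260.75737538, 352.39877925]))]
cam in tool [ 7.740e-02  1.000e-04 -1.706e-01]
w4 far corners [[ 0.5416 -0.1987  0.086 ]
 [ 0.5361 -0.2427  0.086 ]]
plate centre from w4 [ 0.51103555 -0.21713862] width 0.044277370315910884
```

```bash
python3 - <<'E'
from h import *
s=robot.observe(); c=imaging.get_calibration("wrist")
R5=Rn.from_euler('xyz',s["ee_rot"]).as_matrix(); o=-np.array(c["R"]).T@c["t"]; rt=R5.T@(o-s["tool_pos"]); rR=np.array(c["R"])@R5
def cam(p,e):
    R=Rn.from_euler('xyz',e).as_matrix(); Rc=rR@R.T; return dict(camera_matrix=c["camera_matrix"],R=Rc,t=-Rc@(np.array(p)+R@rt))
from scipy.optimize import minimize
g=(np.array(np.meshgrid([-1,1],[-1,1],[-1,1])).reshape(3,-1).T)*[.03,.007,.013]
def fit(name,p,e,hz,roi,x0):
    im=cv2.imread(f"pics/{name}.png"); cc=cam(p,e); m=mask(im,(5,110,90),(34,255,255)); k=np.zeros_like(m);k[roi[1]:roi[3],roi[0]:roi[2]]=255;m&=k
    m2=cv2.GaussianBlur(m.astype(np.float32)/255,(0,0),.7)
    def cost(q):
        R=Rn.from_euler('z',e[2]+q[2]).as_matrix(); P=(g+[q[0]/1e3,q[1]/1e3,0])@R.T+[p[0],p[1],hz]
        v=proj(cc,P,True); i2=np.zeros(m.shape,np.uint8); cv2.fillConvexPoly(i2,cv2.convexHull((v*16).round().astype(np.int32)),255,cv2.LINE_AA,4); i2&=k
        return ((cv2.GaussianBlur(i2.astype(np.float32)/255,(0,0),.7)-m2)**2).sum()
    x0=np.array(x0,float); r=minimize(cost,x0,method='Nelder-Mead',options=dict(initial_simplex=[x0,x0+[2,0,0],x0+[0,2,0],x0+[0,0,.05]]))
    print(name,hz,r.x.round(3),round(r.fun,1),"mask px",int((m>0).sum()))
p1=[.47355,.18062,.21466];e1=[3.14154,-.0001,.70414]
for hz in(.064,.066,.068): fit("w1",p1,e1,hz,(235,145,295,225),[-3.2,-10.4,0])
p2=[.47843,.17047,.0474];e2=[3.14151,0,.6954]
for hz in(.064,.066,.068): fit("w2",p2,e2,hz,(225,180,285,285),[0,0,0])
p5=s["tool_pos"];e5=s["ee_rot"]
for d in(.0167,.0187,.0207): fit("w5_1",p5,e5,p5[2]+d,(225,175,285,280),[0,0,0])
E
```

```text
w1 0.064 [ -3.94  -10.257  -0.012] 82.2 mask px 692
w1 0.066 [-4.071e+00 -9.980e+00 -6.000e-03] 90.0 mask px 692
w1 0.068 [-3.307 -9.932 -0.011] 96.4 mask px 692
w2 0.064 [-1.996  0.402 -0.008] 101.8 mask px 2187
w2 0.066 [-1.39   0.4   -0.012] 126.1 mask px 2187
w2 0.068 [-0.836  0.616 -0.018] 149.9 mask px 2187
w5_1 0.15285708088356054 [-2.208e+00  2.000e-03 -7.000e-03] 48.0 mask px 2223
w5_1 0.15485708088356054 [-1.769  0.068 -0.012] 52.0 mask px 2223
w5_1 0.15685708088356054 [-1.18   0.036 -0.009] 59.0 mask px 2223
```

```bash
python3 -c "
from h import *
feel(12)
go(.5121,-.2169,.1225,-.121)"
```

```text
F [-0.289  0.057 -1.018] [0.536 0.461 0.631] T [0.029 0.15  0.018] [0.021 0.028 0.028] P [ 0.4439 -0.2086  0.136 ] yaw [-3.142 -0.    -0.125] t 12.67
at [ 0.4436 -0.2086  0.1361] [-3.1416e+00 -1.0000e-04 -1.2530e-01] F [-0.1   0.16 -1.51] T [0.015 0.168 0.07 ] t 12.6667 -> shift [68.99 -0.31 13.61] turn [-0.     -0.0001 -0.0043]
```

>>> step_arm(commands=[[20, -0.3, -3, 0, 0, -0.004, 5], [45, -0.3, -3, 0, 0, -0.004, 5], [62, -0.3, 0, 0, 0, -0.004, 5], [69, -0.3, 5, 0, 0, -0.004, 5], [69, -0.3, 10, 0, 0, -0.004, 5], [69, -0.3, 13, 0, 0, -0.004, 5], [69, -0.3, 14.5, 0, 0, -0.004, 5], [69, -0.3, 15.5, 0, 0, -0.004, 5], [69, -0.3, 16.5, 0, 0, -0.004, 5], [69, -0.3, 17.5, 0, 0, -0.004, 5]])

```text
t: 13.5
tool_pos: [0.5116, -0.2169, 0.1187]
ee_rot: [-3.142, 0.0, -0.121]
wrist_force: [-1.1, 0.3, 0.5]
finger_gap: 0.0138
gripper_force: 30.0
```

```bash
python3 -c "
from h import *
feel(14)"
```

```text
F [-2.488  0.063 -1.244] [0.995 0.45  0.622] T [-0.01   0.674 -0.015] [0.031 0.191 0.032] P [ 0.5117 -0.2169  0.1185] yaw [-3.142e+00  1.000e-03 -1.210e-01] t 14.2
```

The T-head has entered the slot: no vertical force, and the +x wall is touched (Fx −2.5 N). I'll back off in x and press down in small steps.

>>> step_arm(commands=[[-1.5, 0, 0, 0, 0, 0, 5], [-2.3, 0, 0.5, 0, 0, 0, 5], [-2.3, 0, 1, 0, 0, 0, 5], [-2.3, 0, 2, 0, 0, 0, 5], [-2.3, 0, 3, 0, 0, 0, 5], [-2.3, 0, 4, 0, 0, 0, 5], [-2.3, 0, 4, 0, 0, 0, 5]])

```text
t: 14.78
tool_pos: [0.5098, -0.2166, 0.1144]
ee_rot: [-3.142, 0.0, -0.121]
wrist_force: [0.2, 0.3, -0.8]
finger_gap: 0.0138
gripper_force: 30.0
```

```bash
python3 -c "
from h import *
feel(8)"
```

```text
F [ 0.131  0.051 -1.229] [0.562 0.374 0.589] T [ 0.018  0.144 -0.   ] [0.031 0.024 0.026] P [ 0.5099 -0.2166  0.1146] yaw [ 3.142 -0.    -0.121] t 15.18
```

>>> step_arm(commands=[[0, 0, 2, 0, 0, 0, 5], [0, 0, 4, 0, 0, 0, 5], [0, 0, 6, 0, 0, 0, 5], [0, 0, 8, 0, 0, 0, 5], [0, 0, 9.5, 0, 0, 0, 5], [0, 0, 11, 0, 0, 0, 5], [0, 0, 12, 0, 0, 0, 5], [0, 0, 12, 0, 0, 0, 5]])

```text
t: 15.85
tool_pos: [0.5099, -0.2167, 0.1027]
ee_rot: [3.142, -0.0, -0.121]
wrist_force: [-1.5, 0.5, 5.5]
finger_gap: 0.0133
gripper_force: 30.0
```

```bash
python3 -c "
from h import *
feel(5)"
```

```text
F [-1.333  0.73   6.149] [0.297 0.63  0.228] T [ 0.167  0.511 -0.008] [0.043 0.026 0.015] P [ 0.5099 -0.2167  0.1029] yaw [ 3.142 -0.    -0.121] t 16.1
```

>>> step_arm(commands=[[-0.2, 0, 1, 0, 0, 0, 5], [-0.2, 0, 2, 0, 0, 0, 5], [-0.2, 0, 2.9, 0, 0, 0, 5], [-0.2, 0, 2.9, 0, 0, 0, 5], [-0.2, 0, 2.9, 0, 0, 0, 5], [-0.2, 0, 2.9, 0, 0, 0, 5]])

```text
t: 16.6
tool_pos: [0.5099, -0.2167, 0.1002]
ee_rot: [3.141, -0.001, -0.121]
wrist_force: [-0.9, 1.0, 7.6]
finger_gap: 0.0142
gripper_force: 30.0
```

```bash
python3 -c "
from h import *
feel(6)"
```

```text
F [-1.768  1.041  7.37 ] [0.272 0.41  0.454] T [0.215 0.527 0.022] [0.029 0.026 0.035] P [ 0.5099 -0.2167  0.1002] yaw [ 3.142e+00 -1.000e-03 -1.210e-01] t 16.9
```

The head is below the plate (spring ≈8.6 N, as expected). Now the quarter turn, first half.

>>> step_arm(commands=[[0, 0, 0, 0, 0, -0.1, 5], [0, 0, 0, 0, 0, -0.2, 5], [0, 0, 0, 0, 0, -0.3, 5], [0, 0, 0, 0, 0, -0.4, 5], [0, 0, 0, 0, 0, -0.5, 5], [0, 0, 0, 0, 0, -0.6, 5], [0, 0, 0, 0, 0, -0.7, 5], [0, 0, 0, 0, 0, -0.8, 5], [0, 0, 0, 0, 0, -0.8, 5]])

```text
t: 17.65
tool_pos: [0.5105, -0.217, 0.1004]
ee_rot: [3.14, -0.001, 0.685]
wrist_force: [-0.1, -0.3, 6.9]
finger_gap: 0.0137
gripper_force: 30.0
```

```bash
python3 -c "
from h import *
feel(6)"
```

```text
F [-0.139  0.243  7.28 ] [0.654 0.375 0.416] T [0.01  0.191 0.051] [0.038 0.032 0.034] P [ 0.5105 -0.217   0.1004] yaw [ 3.14e+00 -1.00e-03  6.79e-01] t 17.95
```

Turning freely, with no side load. Second half.

>>> step_arm(commands=[[0, 0, 0, 0, 0, -0.1, 5], [0, 0, 0, 0, 0, -0.2, 5], [0, 0, 0, 0, 0, -0.3, 5], [0, 0, 0, 0, 0, -0.4, 5], [0, 0, 0, 0, 0, -0.5, 5], [0, 0, 0, 0, 0, -0.6, 5], [0, 0, 0, 0, 0, -0.7, 5], [0, 0, 0, 0, 0, -0.77, 5], [0, 0, 0, 0, 0, -0.77, 5], [0, 0, 0, 0, 0, -0.77, 5]])

```text
t: 18.78
tool_pos: [0.5106, -0.217, 0.1005]
ee_rot: [3.14, 0.001, 1.449]
wrist_force: [-0.2, -0.1, 7.3]
finger_gap: 0.0137
gripper_force: 30.0
```

```bash
python3 -c "
from h import *
feel(6)
go(.51,-.217,.1004,1.45)"
```

```text
F [-0.478  0.42   7.272] [0.555 0.45  0.36 ] T [0.003 0.117 0.045] [0.021 0.028 0.02 ] P [ 0.5105 -0.217   0.1004] yaw [3.140e+00 1.000e-03 1.449e+00] t 19.08
at [ 0.5106 -0.217   0.1005] [3.1396e+00 6.0000e-04 1.4489e+00] F [0.2  1.02 6.97] T [0.019 0.072 0.021] t 19.0833 -> shift [-0.07 -0.55  0.06] turn [ 0.002   0.0006 -0.0011]
```

>>> step_arm(commands=[[0, 0, -1, 0, 0, 0, 5], [0, 0, -2, 0, 0, 0, 5], [0, 0, -3, 0, 0, 0, 5], [0, 0, -4, 0, 0, 0, 5], [0, 0, -4.6, 0, 0, 0, 5], [0, 0, -4.6, 0, 0, 0, 5]])

```text
t: 19.58
tool_pos: [0.5105, -0.217, 0.105]
ee_rot: [3.14, 0.001, 1.449]
wrist_force: [-0.1, 0.7, 4.8]
finger_gap: 0.0139
gripper_force: 30.0
```

```bash
python3 -c "
from h import *
feel(6)"
```

```text
F [-0.126  0.113  5.131] [0.704 0.446 0.396] T [-0.062  0.019  0.013] [0.029 0.019 0.029] P [ 0.5105 -0.217   0.1049] yaw [3.140e+00 1.000e-03 1.449e+00] t 19.88
```

>>> step_arm(commands=[[0, 0, -0.6, 0, 0, 0, 5], [0, 0, -1.1, 0, 0, 0, 5], [0, 0, -1.5, 0, 0, 0, 5], [0, 0, -1.5, 0, 0, 0, 5], [0, 0, -1.5, 0, 0, 0, 5]])

```text
t: 20.3
tool_pos: [0.5104, -0.2169, 0.1061]
ee_rot: [3.14, 0.0, 1.449]
wrist_force: [2.6, -0.8, 4.0]
finger_gap: 0.0141
gripper_force: 30.0
```

```bash
python3 -c "
from h import *
feel(6)"
```

```text
F [ 3.45  -1.155  4.759] [0.463 0.261 0.544] T [-0.33  -0.713  0.011] [0.012 0.025 0.022] P [ 0.5102 -0.2169  0.106 ] yaw [3.141 0.    1.449] t 20.6
```

>>> step_arm(commands=[[0, 0.4, 0, 0, 0, 0, 5], [0, 0.9, 0, 0, 0, 0, 5], [0, 0.9, 0, 0, 0, 0, 5], [0, 0.9, 0, 0, 0, 0, 5]])

```text
t: 20.93
tool_pos: [0.5102, -0.2167, 0.1057]
ee_rot: [-3.141, 0.0, 1.449]
wrist_force: [0.9, -1.2, 4.9]
finger_gap: 0.0136
gripper_force: 30.0
```

```bash
python3 - <<'E'
from h import *
feel(6)
c,im=wrist("w6"); cv2.imwrite("pics/w6c.png",cv2.resize(im[100:330,110:400],(756,600),interpolation=2))
E
```

```text
F [ 0.768 -2.295  4.427] [0.647 0.207 0.447] T [-0.574 -0.14  -0.004] [0.033 0.06  0.041] P [ 0.5102 -0.2167  0.1057] yaw [-3.141  0.     1.449] t 21.23
```

View pics/w6c.png

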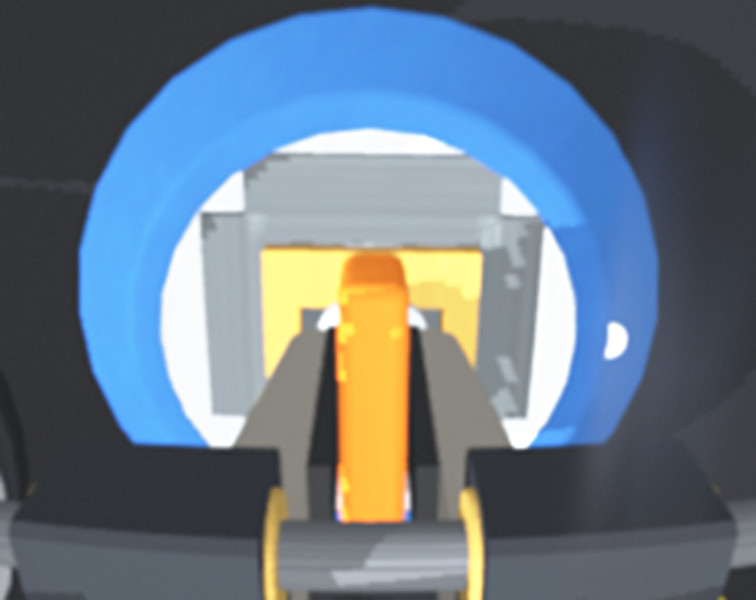

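The key stands crosswise and centred: the slot ends at px 302 and 442 straddle the handle at 373. A small −y side load remains, so I'll relax it and then release.

>>> step_arm(commands=[[-0.3, 0, 0, 0, 0, 0, 5], [-0.7, 0, 0, 0, 0, 0, 5], [-0.7, 0, 0, 0, 0, 0, 5], [-0.7, 0, 0, 0, 0, 0, 5]])

```text
t: 21.62
tool_pos: [0.5102, -0.2169, 0.1057]
ee_rot: [-3.141, -0.001, 1.449]
wrist_force: [0.5, 2.0, 5.8]
finger_gap: 0.0135
gripper_force: 30.0
```

```bash
python3 - <<'E'
from h import *
feel(6)
E
```

```text
F [0.357 2.359 4.773] [0.839 1.012 0.895] T [ 0.434 -0.035  0.007] [0.088 0.034 0.021] P [ 0.5102 -0.217   0.1056] yaw [-3.141e+00 -1.000e-03  1.449e+00] t 21.92
```

>>> step_arm(commands=[[0.35, 0, 0, 0, 0, 0, 5], [0.35, 0, 0, 0, 0, 0, 5], [0.35, 0, 0, 0, 0, 0, 14], [0.35, 0, 0, 0, 0, 0, 17], [0.35, 0, 0, 0, 0, 0, 22], [0.35, 0, 0, 0, 0, 0, 30], [0.35, 0, 0, 0, 0, 0, 40], [0.35, 0, 0, 0, 0, 0, 40]])

```text
t: 22.58
tool_pos: [0.5103, -0.2171, 0.1056]
ee_rot: [-3.141, 0.0, 1.449]
wrist_force: [-0.1, 0.0, 0.4]
finger_gap: 0.0392
gripper_force: 0.0
```

```bash
python3 - <<'E'
from h import *
feel(2)
s=robot.observe(); print(s["finger_gap"],s["gripper_force"])
c,im=wrist("w7"); cv2.imwrite("pics/w7c.png",cv2.resize(im[100:330,110:400],(756,600),interpolation=2))
E
```

```text
F [0.142 0.236 0.408] [0.065 0.1   0.758] T [-0.051  0.088  0.041] [0.009 0.019 0.015] P [ 0.5104 -0.2171  0.1057] yaw [-3.141  0.     1.449] t 22.68
0.0397157434902907 0.0
```

View pics/w7c.png

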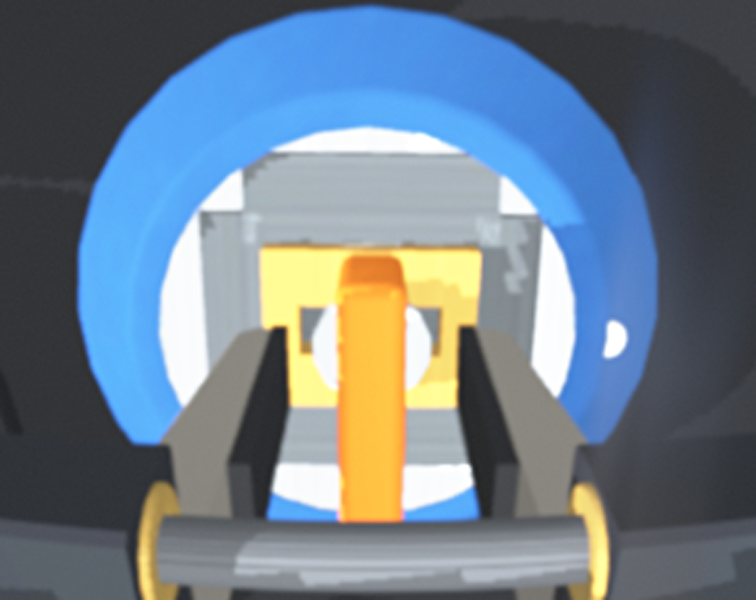

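The key is released, upright, crosswise and centred in the slot (handle px 373). I'll retreat straight up, then check it.

>>> step_arm(commands=[[0, 0, -5, 0, 0, 0, 50], [0, 0, -15, 0, 0, 0, 50], [0, 0, -35, 0, 0, 0, 50], [0, 0, -60, 0, 0, 0, 50], [0, 0, -85, 0, 0, 0, 50], [0, 0, -100, 0, 0, 0, 50], [0, 0, -110, 0, 0, 0, 50], [0, 0, -110, 0, 0, 0, 50], [0, 0, -110, 0, 0, 0, 50]])

```text
t: 23.48
tool_pos: [0.5105, -0.2171, 0.2161]
ee_rot: [3.141, 0.0, 1.449]
wrist_force: [-0.0, -0.3, -0.9]
finger_gap: 0.0498
gripper_force: 0.0
```

```bash
python3 - <<'E'
from h import *
from scipy.optimize import minimize
feel(1)
c,im=wrist("w8"); s=robot.observe()
m=mask(im,(5,150,90),(34,255,255)); 
bs=[(b[0],b[1]) for b in blobs(m,100)]; print(bs)
# per-camera handle fit: position+yaw at z candidates, wrist and scene
ims=imaging.capture("scene")[:,:,::-1]; cs=imaging.get_calibration("scene"); cv2.imwrite("pics/s8.png",ims)
o=[(b[0],b[1],b[2].round(1)) for b in blobs(mask(ims,(5,150,120),(18,255,255)),15)]; print("scene orange",o)
yaw=1.441
g=(np.array(np.meshgrid([-1,1],[-1,1],[-1,1])).reshape(3,-1).T)*[.03,.007,.013]
R=Rn.from_euler('z',yaw).as_matrix()
for z in (.118,.125,.130):
    v=proj(cs,g@R.T+[.5105,-.217,z]); print(z,"pred scene box",v.min(0).round(1),v.max(0).round(1),"ctr",v.mean(0).round(1))
    v=proj(c,g@R.T+[.5105,-.217,z],True); print("   pred wrist box",v.min(0).round(1),v.max(0).round(1))
x,y=proj(cs,[[.5105,-.217,.11]])[0].astype(int)
cv2.imwrite("pics/v10.png",np.hstack([cv2.resize(ims[y-30:y+30,x-40:x+40],(400,300),interpolation=2),cv2.resize(im[80:260,140:380],(400,300),interpolation=2)]))
E
```

```text
F [ 1.459 -1.298 -0.306] [0. 0. 0.] T [-0.101  0.09   0.014] [0. 0. 0.] P [ 0.51   -0.2169  0.2152] yaw [-3.141 -0.     1.449] t 23.53
[([245, 165, 17, 67], 933)]
scene orange [([288, 104, 10, 4], 19, array([293.3, 106.1])), ([222, 126, 13, 19], 71, array([227.5, 135.4])), ([330, 241, 33, 29], 314, array([345.1, 257.2]))]
0.118 pred scene box [221.5 126. ] [232.6 144.8] ctr [227.1 135.3]
   pred wrist box [244.7 162.2] [260.8 231.2]
0.125 pred scene box [221.4 124. ] [232.5 142.9] ctr [227.  133.4]
   pred wrist box [244.5 163.4] [261.  234.2]
0.13 pred scene box [221.4 122.7] [232.4 141.5] ctr [226.9 132. ]
   pred wrist box [244.3 164.3] [261.2 236.4]
```

View pics/v10.png

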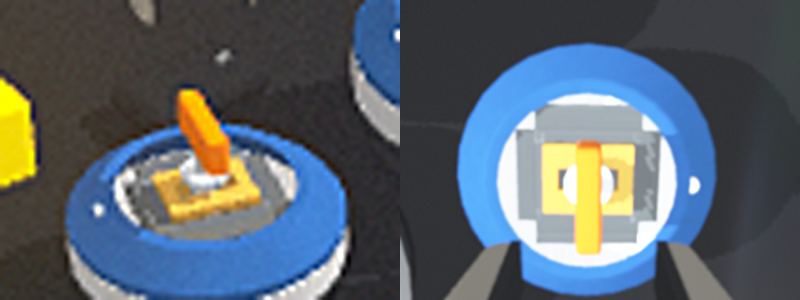

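The scene view (left) shows the key upright and crosswise. Its height reads a bit low, so I'll check for scene-camera bias against the brass plate before handing in.

```bash
python3 - <<'E'
from h import *
from scipy.optimize import minimize
cs=imaging.get_calibration("scene"); c=imaging.get_calibration("wrist")
g0=(np.array(np.meshgrid([-1,1],[-1,1],[-1,1])).reshape(3,-1).T)
def sil(c,C,half,yaw,w):
    v=proj(c,(g0*half)@Rn.from_euler('z',yaw).as_matrix().T+C,w); i=np.zeros((384,512),np.uint8)
    cv2.fillConvexPoly(i,cv2.convexHull((v*16).round().astype(np.int32)),255,cv2.LINE_AA,4); return i.astype(np.float32)/255
s0=cv2.imread("pics/scene0.png"); x,y=proj(cs,[[.5107,-.2167,.083]])[0]
# initial scene: brass plate hull bbox vs prediction
m=mask(s0,(10,90,80),(34,255,255)); k=np.zeros_like(m);k[int(y)-25:int(y)+25,int(x)-30:int(x)+30]=255;m&=k
v=cv2.convexHull(np.c_[np.nonzero(m)[::-1]]); p=proj(cs,(g0[g0[:,2]>0]*[.028,.022,0])@Rn.from_euler('z',-.13).as_matrix().T+[.5107,-.2167,.086])
print("plate seen box",cv2.boundingRect(v),"pred top face",p.min(0).round(1),p.max(0).round(1))
for nm,cc,w,lo in(("s8",cs,False,(4,150,100)),("w8",c,True,(5,150,90))):
    im=cv2.imread(f"pics/{nm}.png"); hi=(18,255,255) if nm=="s8" else (34,255,255)
    X=proj(cc,[[.5105,-.217,.125]],w)[0].astype(int); m=mask(im,lo,hi); k=np.zeros_like(m); k[X[1]-50:X[1]+50,X[0]-25:X[0]+25]=255; m=(m&k)/255.
    for z in np.arange(.114,.1301,.002):
        r=minimize(lambda q:((sil(cc,[.5105+q[0]/1e3,-.217+q[1]/1e3,z],[.03,.007,.013],1.441,w)-m)**2).sum(),[0,0],method='Nelder-Mead',options=dict(initial_simplex=[[0,0],[3,0],[0,3]]))
        print(nm,round(z,3),r.x.round(1),round(r.fun,1))
E
```

```text
plate seen box (217, 138, 22, 14) pred top face [216.5 138.1] [238.4 149.9]
s8 0.114 [ -6.  -11.2] 96.4
s8 0.116 [-4.6 -8.4] 97.1
s8 0.118 [-3.3 -3. ] 97.7
s8 0.12 [-2.  0.] 97.8
s8 0.122 [-0.4  2.6] 98.1
s8 0.124 [-0.9  2.2] 98.7
s8 0.126 [1.6 7.7] 99.4
s8 0.128 [0.4 2. ] 101.7
s8 0.13 [0.7 1.9] 103.0
w8 0.114 [-0.  -3.4] 193.3
w8 0.116 [-0.4 -1.5] 204.4
w8 0.118 [-0.2 -0.5] 225.3
w8 0.12 [-0.1  0. ] 237.3
w8 0.122 [-0.  -0.1] 258.6
w8 0.124 [-0.7 -1.2] 274.3
w8 0.126 [-0.3 -0.1] 293.9
w8 0.128 [-0.2 -0.4] 307.1
w8 0.13 [-0.6  0.7] 328.7
```

```bash
python3 - <<'E'
from h import *
cs=imaging.get_calibration("scene"); c=imaging.get_calibration("wrist"); s=robot.observe()
R5=Rn.from_euler('xyz',s["ee_rot"]).as_matrix(); o=-np.array(c["R"]).T@c["t"]; rt=R5.T@(o-s["tool_pos"]); rR=np.array(c["R"])@R5
R=Rn.from_euler('xyz',[3.14154,-.0001,.70414]).as_matrix(); Rc=rR@R.T; c1=dict(camera_matrix=c["camera_matrix"],R=Rc,t=-Rc@(np.array([.47355,.18062,.21466])+R@rt))
g=(np.array(np.meshgrid([-1,1],[-1,1],[-1,1])).reshape(3,-1).T)*[.03,.007,.013]
def pred(cc,C,yaw,w): 
    v=proj(cc,g@Rn.from_euler('z',yaw).as_matrix().T+C,w); return v.min(0).round(1),(v.max(0)-v.min(0)).round(1),v.mean(0).round(1)
def seen(n,X,lo,hi):
    m=mask(cv2.imread(f"pics/{n}.png"),lo,hi); b=min(blobs(m,15),key=lambda b:np.hypot(*(b[2]-X))); return b[0],b[2].round(1)
A=((5,150,90),(34,255,255)); B=((5,150,120),(18,255,255))
print("w1",seen("w1",(263,187),*A),pred(c1,[.4775,.1702,.066],.698,True))
print("scene0",seen("scene0",(305,230),*B),pred(cs,[.4775,.1702,.066],.698,False))
for z in(.118,.121,.125): print(z,"w8",seen("w8",(253,198),*A),pred(c,[.5105,-.217,z],1.441,True),"s8",seen("s8",(227,135),*B),pred(cs,[.5105,-.217,z],1.441,False))
E
```

```text
w1 ([255, 159, 14, 57], array([262.3, 187.6])) (array([254.8, 157.9]), array([14.1, 58.2]), array([261.5, 186.1]))
scene0 ([300, 217, 12, 20], array([304.5, 229.8])) (array([298.9, 213.6]), array([12.7, 24.3]), array([305.3, 225.7]))
0.118 w8 ([245, 165, 17, 67], array([253. , 197.8])) (array([245.1, 162.4]), array([16.2, 69.2]), array([253. , 195.7])) s8 ([222, 126, 13, 19], array([227.5, 135.4])) (array([221.5, 126. ]), array([11. , 18.8]), array([227.1, 135.3]))
0.121 w8 ([245, 165, 17, 67], array([253. , 197.8])) (array([245. , 162.9]), array([16.4, 69.9]), array([253. , 196.6])) s8 ([222, 126, 13, 19], array([227.5, 135.4])) (array([221.5, 125.1]), array([11. , 18.8]), array([227. , 134.5]))
0.125 w8 ([245, 165, 17, 67], array([253. , 197.8])) (array([244.9, 163.6]), array([16.6, 70.9]), array([253. , 197.8])) s8 ([222, 126, 13, 19], array([227.5, 135.4])) (array([221.4, 124. ]), array([11.1, 18.8]), array([227. , 133.4]))
```

On the key at its known height in the holder, the scene camera shows the same low reading (about 4 px there, 2 px here). That fits the key being home at handle z ≈0.125, in line with the measured release height. Handing in.

```bash
python3 -c "
from plant import robot
print(robot.close_job())"
```

```text
the job is handed in; nothing more can be done
None
```

I locked the rotor lid with the small key and handed the job in at about 24 s. The key stands upright and crosswise in its notch, let go. I estimated its height from the arm's position at release because the camera check wasn't precise. The hand-in call returned no verdict.

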